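# Clamp a bottle on the shaker and lock the clamp bar with its thumb wedge

### The arm

A 6-joint arm with a two-finger parallel gripper is mounted at the origin on a cart in front of the work surface, level with it; the furniture and walls round the work are solid. World frame = base frame: x ahead of the robot, y to its left, z up, the work surface at z = 0. Lengths are in m, angles in degrees, forces in N, time in s.
With the tool pointing down it reaches from about 0.325 to 0.775 m from the base axis. Payload 5.5 kg.
Tool frame: the origin (TCP) lies at the centre of the arm's flange, where the gripper is bolted on; the fingertips stand 182 mm ahead of it and the grasp point (between the pads) lies 163 mm ahead of it; z points along the fingers, y is the line along which they close (so a half turn about z gives the same grasp; the last joint's range is limited). The gripper opens to 88 mm and grips with 3 to 60 N. Pads are 20 mm wide; open, the fingers measure 115 mm over their backs; the gripper's body (75 mm by 178 mm) begins 61 mm behind the grasp point.
Start: joints at [-76.53, 5.22, 70.514, -0, 104.267, -3.249], TCP at [0.173, -0.575, 0.405] pointing down, gripper open.
Joint ranges: [-164.24, 164.24], [-49.07, 125.15], [9.68, 141.18], [-86.29, 266.29], [3.28, 154.24], [-151.56, 151.56]. Speed limits (degrees/s): [147.25, 147.25, 172.46, 180, 180, 180].

### API

Orientations are given as [roll, pitch, yaw] about the fixed x, y, z axes, in that order (R = Rz(yaw) Ry(pitch) Rx(roll)).
In Python, from station import r gives the robot as it stands. The module is installed in compiled form; this text tells all that it offers. Calls block until the motion is done:
- r.reach(position, orientation): joint-space move of the TCP to a pose.
- r.servo_line(position, rotation=None, speed=0.15): straight line of the TCP; rotation=None keeps the orientation; speed is the mean speed in m/s.
- r.move_joints(angles): joint-space move.
- r.let_go() and r.grab(squeeze=None): open the fingers fully, or close them until they stop; squeeze is the grip in N (None keeps the last).
- r.wait(seconds).
- r.inverse_kinematics(position, orientation): joint angles nearest the present ones, or None.
- r.sense(): the state.
- r.snapshot(name): name is "scene" or "top" or "wrist"; returns a dict with "frame" (384x512x3 uint8, red, green, blue), "fx", "fy", "cx", "cy" (pixels), "R" (3x3) and "t" (3): a world point X has camera coordinates R X + t. Camera axes: x right, y down, z forward; pixel columns grow to the right and rows downward; lengths in m; the calibration is good to about 2 mm. The wrist camera is an equidistant fisheye: a pixel r from the principal point sees the ray r / f radians off the axis. A picture is of the moment at which its call begins. There is no depth.
A pose or a line that the arm cannot do raises r.IKError and nothing moves.
- r.hand_in(): hands the job in; it is judged then, once.
The state is a dict: "clock": time; "joints": joint angles; "joint_vel": joint speeds; "joint_torque": joint torques, N m; "tcp_pos": TCP position; "orientation": TCP orientation; "contact_force": force on the tool from outside, world axes, zero at the start; "torque": the same for the moment, N m; "opening": finger opening in m; "gripper_force": force on a finger pad.
Only numpy, scipy, OpenCV 4.12 (cv2) and the standard library are available. Lean on these libraries where they do the work, as an engineer would, in place of code of your own. Each camera call takes 0.05 s, during which the arm holds its last target. There are 200 camera calls.

### The job

Stand the amber bottle with the red cap upright on the shaker's rubber mat, between the fixed end rail and the sliding clamp bar, and slide the bar up until the bottle is held between the two rubber pads. Then push the thumb wedge along its ramp, towards the end rail, until it jams the bar fast: a firm thumb push of about 12 to 15 N is right, and neither the wedge nor the bar on the glass may be pressed with more than 20 N. Leave everything else on the bench where it is.

Things in the scene. Friction and masses are not known exactly. Their poses are not given: they have to be found in the camera images.
- bottle: amber bottle with red cap, 105 mm tall, about 0.1 kg; straight body 45 mm in diameter from 3 to 65 mm above its foot, narrower above. Origin: centre of its foot, z up its axis. Grasp it round the body from above, 45 mm above the foot. The smaller amber bottles with white caps are not meant.
- shaker: white bench shaker, 170 x 270 mm, fixed. Origin: centre of its underside; z up, +y along the slide to the end rail (robot's left), x away from the robot. In this frame: mat top z 0.062 (x -0.038..0.060); end rail's pad face y 0.095, top z 0.100; near side lock rail top z 0.082, inner face x about -0.048; far guide rod x 0.069, top z 0.078
- end_face (a point): point on the end rail's rubber pad where the bottle's side belongs: 20 mm above the mat; x 0.018, y 0.095 in the shaker's frame
- clamp_bar (a joint): travel of the clamp bar (m), 0 fully open; pad face at y = -0.045 + value in the shaker's frame. Meets the bottle at about 0.094. Bar lies across, x -0.056..0.066, 13 mm thick, z 0.072..0.100 (shoe over the lock rail to 0.111). About 3.5 N of friction, stays where left; carries the wedge and ramp block (x -0.041..-0.016, top z 0.084, to 100 mm behind the pad face)
- bar_back (a point): point on the plain back of the clamp bar, 13 mm behind its pad face, x 0.018, z 0.086 in the shaker's frame: push here towards the shaker's +y with closed fingers
- wedge (a joint): travel of the thumb wedge relative to the bar (m), 0 slack, at most 0.042, towards +y of the shaker. It runs freely (1.5 N) until it bites between ramp (slope 0.10) and lock rail, after 9 to 35 mm: the rail sits in slotted holes, so feel for it. Then the push rises steeply; pushed with 12 to 15 N it stays jammed when let go. Before the bar is closed it carries the bar along.
- wedge_tab (a point): middle of the rear face of the wedge's upright thumb tab (22 mm wide across the slide, 10 mm thick, z 0.089 to 0.115 in the shaker's frame): push here towards the shaker's +y with closed fingers. Moves with the wedge.
- jar_white: white jar with a black lid, 66 mm wide, 60 mm tall; leave it where it is. Origin: centre of its underside
- drop_a: small amber bottle with a white cap, 36 mm wide, 88 mm tall; leave it where it is. Origin: centre of its underside
- drop_b: small amber bottle with a white cap, 36 mm wide, 88 mm tall; leave it where it is. Origin: centre of its underside
- tub: open white tub, 63 mm wide, 48 mm tall; leave it where it is. Origin: centre of its underside
- jar_tall: tall white jar with a black lid, 66 mm wide, 105 mm tall; leave it where it is. Origin: centre of its underside
- funnel: white funnel standing on its rim, 77 mm wide, 88 mm tall; leave it where it is. Origin: centre of its underside
Not all that is in view belongs to the job. Leave any purple look-alike of the bottle alone.

How it is judged (in metres and radians):
On the way:
1. the bottle stands upright on the mat between the clamp bar and the end rail, let go (z of bottle in the frame of shaker between 0.058 and 0.066 m and angle between bottle's own z axis and vertical below 0.1 rad and x of bottle in the frame of shaker between -0.02 and 0.045 m and y of bottle in the frame of shaker between 0 and 0.077 m and contact force between bottle and the fingers below 0.3 N), for 0.2 s.
At the end, for the whole second after the job is handed in: Bottle upright (0.08 rad) on the mat against the end pad (axis at y 69 to 77 mm, x -20 to 45 mm in the shaker's frame); clamp bar against it (travel 92 to 99 mm); wedge jammed: pressing its ramp on the bar with over 8 N, robot clear (z of bottle in the frame of shaker between 0.058 and 0.066 m and angle between bottle's own z axis and vertical below 0.08 rad and x of bottle in the frame of shaker between -0.02 and 0.045 m and y of bottle in the frame of shaker between 0.069 and 0.077 m and value of joint clamp_bar between 0.092 and 0.099 m and contact force between wedge and clamp_bar above 8 N and linear speed of bottle below 0.02 m/s); the robot touches nothing.
It fails at once if the wedge was pushed with more than 20 N (contact force between wedge and the fingers above 20 N or contact force between wedge and the arm above 20 N).
It fails at once if the glass bottle was pressed with more than 20 N by the bar (contact force between bottle and clamp_bar above 20 N).
It fails at once if the bottle was tipped over (angle between bottle's own z axis and vertical above 0.6 rad).
It fails at once if another bottle, jar, tub or funnel on the bench was pushed away (30 mm) (distance of any of jar_white, drop_a, drop_b, tub, jar_tall, funnel from where it was at the start of the episode above 0.03 m).
It also fails if it takes over 64 s, if anything falls off the work surface, if the arm or the gripper's body presses on something with over 40 N, if the wrist force passes 120 N, or if a joint passes its speed limit or range.

## Working session

There is one attempt and no reset: what is moved stays moved. The work goes in short steps, each a Python script; the robot and the scene stay as the last script left them, time stands still between calls to the robot, and variables do not carry over. Pictures are saved under pics/ and viewed, at most 10 in all, crops included, and the job is handed in when it is done.

```bash
mkdir -p pics
python3 - <<'E'
from station import r
import cv2,numpy as np,pickle
d={}
for n in("scene","top"):
    s=r.snapshot(n);d[n]=s;cv2.imwrite(f"pics/{n}0.png",s["frame"][:,:,::-1])
    print(n,s["fx"],s["cx"],s["cy"],np.round(-s["R"].T@s["t"],3),np.round(s["R"],2).tolist())
pickle.dump(d,open("d.pkl","wb"));print(r.sense()["clock"])
E
```

```text
scene 403.2613235577109 257.5089603597697 188.9084800301335 [-0.697  0.733  1.044] [[-0.47, -0.88, -0.02], [-0.5, 0.29, -0.82], [0.73, -0.37, -0.58]]
top 402.2506857567299 245.47818611073816 193.19946562419108 [0.444 0.12  1.465] [[0.0, -1.0, 0.0], [-1.0, -0.0, -0.08], [0.08, -0.0, -1.0]]
0.1
```

View pics/top0.png

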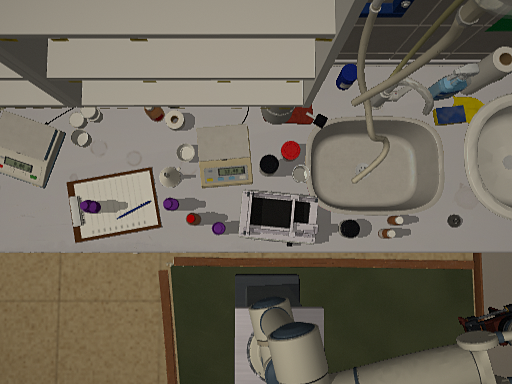

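View pics/scene0.png

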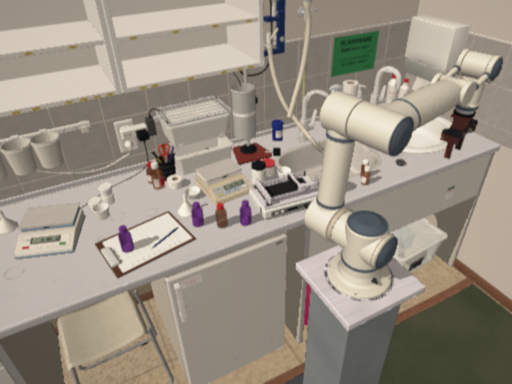

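Top view: the amber bottle with a red cap is at (193,218). Things it could be taken for: purple look-alikes at (171,204), (219,228) and (91,207), a red lid at (290,150), an amber bottle at the back at (153,113), and white-capped bottles at (393,220) and (388,234). I choose (193,218) and check it in a crop, along with the shaker.

Run:
```python
import cv2,numpy as np
a=cv2.imread("pics/top0.png")[180:252,160:330];b=cv2.imread("pics/scene0.png")[150:240,180:330]
a=cv2.resize(a,None,fx=4.6,fy=4.6,interpolation=cv2.INTER_CUBIC)[:331];b=cv2.resize(b,(440,264),interpolation=cv2.INTER_CUBIC)
o=np.zeros((600,800,3),np.uint8);o[:331,:a.shape[1]]=a[:,:800];o[334:598,:440]=b
cv2.imwrite("pics/crop1.png",o)
```

```text
(no output)
```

View pics/crop1.png

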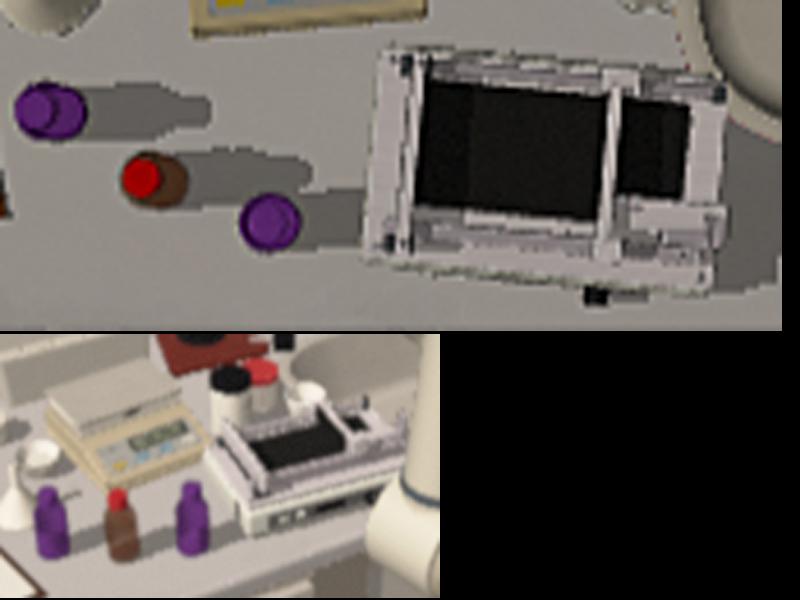

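The crop confirms it: brown body and red cap at top-view pixel (193,218), with purple look-alikes either side. The end rail is at the image left and the bar at column ~292. Next: rough positions, then a wrist view.

```bash
cat > h.py <<'E'
import numpy as np,cv2
from station import r
def ray(s,uv,wrist=False):
    x=(uv[0]-s["cx"])/s["fx"];y=(uv[1]-s["cy"])/s["fy"]
    if wrist:
        th=np.hypot(x,y);k=np.sin(th)/th if th>1e-9 else 1;d=np.array([x*k,y*k,np.cos(th)])
    else: d=np.array([x,y,1.])
    R=np.array(s["R"]);return -R.T@np.array(s["t"]),R.T@d
def onz(s,uv,z,wrist=False):
    c,d=ray(s,uv,wrist);return c+d*(z-c[2])/d[2]
def proj(s,X,wrist=False):
    p=np.array(s["R"])@np.array(X)+np.array(s["t"])
    if wrist:
        q=np.hypot(p[0],p[1]);th=np.arctan2(q,p[2]);a,b=p[0]/q*th,p[1]/q*th
    else: a,b=p[0]/p[2],p[1]/p[2]
    return np.array([s["fx"]*a+s["cx"],s["fy"]*b+s["cy"]])
def redmask(f):
    h=cv2.cvtColor(f,cv2.COLOR_RGB2HSV);return (((h[...,0]<6)|(h[...,0]>174))&(h[...,1]>190)&(h[...,2]>90)).astype(np.uint8)
def blobs(m,n=15):
    k,l,st,c=cv2.connectedComponentsWithStats(m);return [(c[i],st[i]) for i in range(1,k) if st[i][4]>=n]
E
python3 - <<'E'
from h import *;import pickle
d=pickle.load(open("d.pkl","rb"))
s=d["top"]
for c,st in blobs(redmask(s["frame"])): print("red",c.round(1),st[4],onz(s,c,.105).round(3))
for uv in [(171,204),(219,228),(91,207)]: print("purple",onz(s,uv,.1).round(3))
g=s["frame"].max(2)<45;m=np.zeros(g.shape,np.uint8);m[190:232,245:318]=g[190:232,245:318]
for c,st in blobs(m,30):print("mat",c.round(1),st,onz(s,c,.062).round(3))
mm=cv2.minAreaRect(np.argwhere(m)[:,::-1].astype(np.float32));print(mm)
s=d["scene"]
for c,st in blobs(redmask(s["frame"])): print("red scene",c.round(1),st[4],onz(s,c,.097).round(3))
# shaker corners in top
for uv in [(241.5,192),(317,198),(314,243),(239,236)]: print("corner",onz(d["top"],uv,.08).round(3))
E
```

```text
red [293.5 114.7] 42 [ 0.823 -0.047  0.105]
red [303.6 115.9] 17 [ 0.819 -0.082  0.105]
red [290.2 149.8] 271 [ 0.701 -0.035  0.105]
red [190.2 218.2] 51 [0.468 0.305 0.105]
purple [0.516 0.371 0.1  ]
purple [0.435 0.208 0.1  ]
purple [0.505 0.642 0.1  ]
mat [270.5 212.1] [ 250  193   42   35 1094] [0.49  0.031 0.062]
mat [301.3 211.8] [294 201  16  22 306] [ 0.491 -0.076  0.062]
((281.0892333984375, 213.39385986328125), (70.11410522460938, 39.161834716796875), 3.1798300743103027)
corner [0.558 0.132 0.08 ]
corner [ 0.538 -0.129  0.08 ]
corner [ 0.383 -0.116  0.08 ]
corner [0.407 0.14  0.08 ]
```

Run:
```python
from h import *;import pickle
r.reach([0.46,0.10,0.44],[180,0,-90+180]) if r.inverse_kinematics([0.46,0.10,0.44],[180,0,90]) is not None else print("no")
q=r.sense();print(q["clock"],np.round(q["tcp_pos"],3),np.round(q["joints"],1),np.round(q["contact_force"],2))
s=r.snapshot("wrist");pickle.dump(s,open("w1.pkl","wb"));cv2.imwrite("pics/w1.png",s["frame"][:,:,::-1])
print(s["fx"],s["cx"],s["cy"],np.round(-s["R"].T@s["t"],3),np.round(s["R"],2).tolist())
for yaw in (90,85.5,-90,-94.5): print(yaw,[None if (a:=r.inverse_kinematics(p,[180,0,yaw])) is None else np.round(a,0).tolist() for p in ([.47,.305,.21],[.48,.07,.27],[.48,-.1,.27])])
```

```text
2.7 [0.46  0.099 0.44 ] [  8.1 -14.   85.2  -0.  108.8   8.1] [-0.07 -1.12 -0.18]
297.3186396354542 257.88562323814955 192.22903803856153 [0.46  0.178 0.419] [[1.0, -0.0, 0.0], [-0.0, -0.96, 0.29], [0.0, -0.29, -0.96]]
90 [[30.0, 2.0, 94.0, -0.0, 84.0, 30.0], [4.0, -12.0, 101.0, -0.0, 91.0, 4.0], [-16.0, -11.0, 100.0, 0.0, 91.0, -16.0]]
85.5 [[30.0, 2.0, 94.0, -0.0, 84.0, 34.0], [4.0, -12.0, 101.0, -0.0, 91.0, 9.0], [-16.0, -11.0, 100.0, 0.0, 91.0, -11.0]]
-90 [[30.0, 2.0, 94.0, 0.0, 84.0, -150.0], None, None]
-94.5 [[30.0, 2.0, 94.0, 0.0, 84.0, -146.0], None, None]
```

View pics/w1.png

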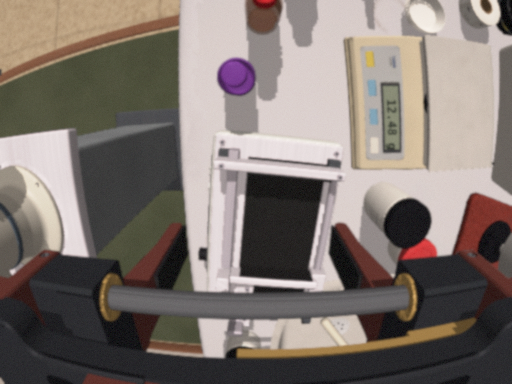

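Wrist view: shaker at columns 215-345, rows 130-290; red cap at the top edge (265,2); bar at row ~283. The gripper hides the tab, so I move back in -y for a view straight over the shaker.

Run:
```python
from h import *;import pickle
r.reach([0.47,-0.14,0.42],[180,0,90])
s=r.snapshot("wrist");pickle.dump(s,open("w2.pkl","wb"))
c=cv2.resize(s["frame"][90:310,160:400],None,fx=2.7,fy=2.7,interpolation=cv2.INTER_CUBIC)
cv2.imwrite("pics/w2.png",c[:,:,::-1]);print(r.sense()["clock"],np.round(-s["R"].T@s["t"],3))
```

```text
3.75 [ 0.47  -0.061  0.399]
```

View pics/w2.png

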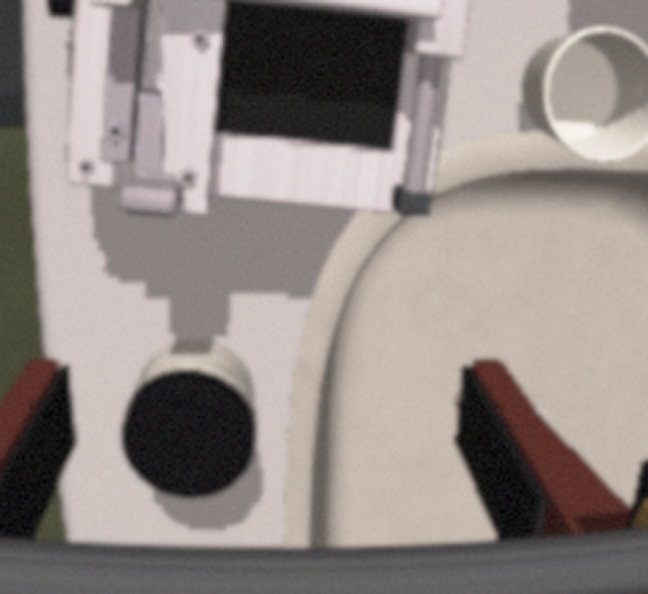

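Second wrist view: thumb tab at crop (150,198), i.e. pixel (216,163); its rear top edge is at crop row ~212. The jar_white lid is at crop (188,432), clear behind. One lower view over the mat and rail, then one towards the bottle.

Run:
```python
from h import *;import pickle
r.reach([0.475,0.01,0.38],[180,0,85.6])
s=r.snapshot("wrist");pickle.dump(s,open("w3.pkl","wb"))
c=s["frame"][60:260,140:380]
cv2.imwrite("pics/w3.png",cv2.resize(c,None,fx=3,fy=3,interpolation=cv2.INTER_CUBIC)[:,:,::-1]);print(r.sense()["clock"],np.round(-s["R"].T@s["t"],3))
r.reach([0.46,0.20,0.40],[180,0,60])
s=r.snapshot("wrist");pickle.dump(s,open("w4.pkl","wb"))
for c,st in blobs(redmask(s["frame"])): print("red",c.round(1),st,onz(s,c,.105,True).round(4))
print(r.sense()["clock"])
```

```text
4.4667 [0.481 0.089 0.359]
red [207.6  88.6] [194  75  28  28 590] [0.4689 0.3045 0.105 ]
5.3333
```

View pics/w3.png

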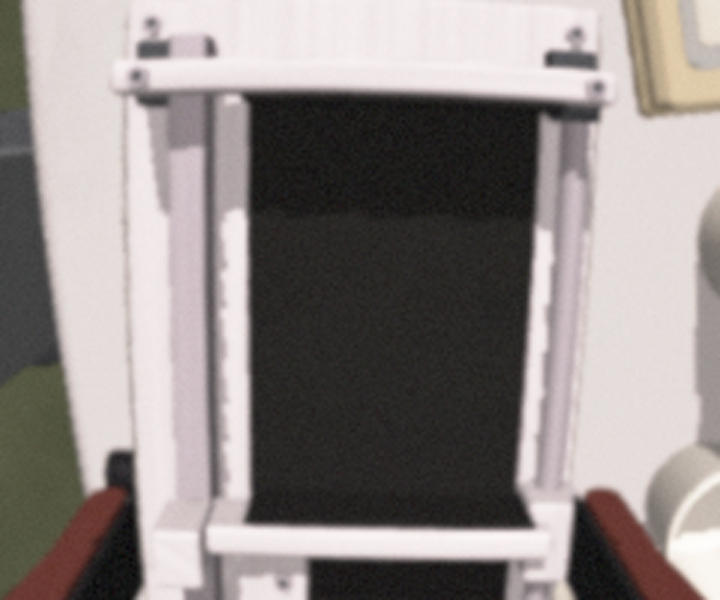

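Third wrist view: mat between crop columns 249 and ~530, rail inner top edge at crop row ~94, bar top at crop rows 527-556. I compute the shaker frame from these.

Run:
```python
from h import *;import pickle
s=pickle.load(open("w3.pkl","rb"));s2=pickle.load(open("w2.pkl","rb"));s1=pickle.load(open("w1.pkl","rb"))
P=lambda a,b:(140+a/3,60+b/3)
g=s["frame"].max(2)
L=[];Rr=[]
for row in range(105,220,5):
    xs=np.where(g[row,215:330]<65)[0]+215
    L.append(onz(s,(xs[0]-.5,row),.062,True));Rr.append(onz(s,(xs[-1]+.5,row),.062,True))
L=np.array(L);Rr=np.array(Rr)
for A in(L,Rr):
    k=np.polyfit(A[:,1],A[:,0],1);print("x=%.4f*y+%.4f"%tuple(k),"yaw",-np.degrees(np.arctan(k[0])),"res",np.std(A[:,0]-np.polyval(k,A[:,1])).round(4))
for a,b in [(260,95),(390,95),(520,100)]: print("rail edge z.1",onz(s,P(a,b),.1,True).round(4))
for a,b in [(118,62),(390,62),(608,75)]: print("rail back z.1",onz(s,P(a,b),.1,True).round(4))
for a,b in [(230,523),(380,526),(540,530)]: print("bar front z.1",onz(s,P(a,b),.1,True).round(4))
for a,b in [(230,551),(380,556),(540,560)]: print("bar rear z.1",onz(s,P(a,b),.1,True).round(4))
Q=lambda a,b:(160+a/2.7,90+b/2.7)
for a,b in [(121,188),(181,188),(121,209),(181,212)]: print("tab z.115",onz(s2,Q(a,b),.115,True).round(4),"z.089",onz(s2,Q(a,b),.089,True).round(4))
```

```text
x=0.0929*y+0.4387 yaw -5.310079094732729 res 0.0003
x=0.1050*y+0.5328 yaw -5.99632764280124 res 0.0003
rail edge z.1 [0.4553 0.1036 0.1   ]
rail edge z.1 [0.4924 0.1006 0.1   ]
rail edge z.1 [0.53   0.0973 0.1   ]
rail back z.1 [0.4145 0.1183 0.1   ]
rail back z.1 [0.4931 0.1102 0.1   ]
rail back z.1 [0.557  0.1041 0.1   ]
bar front z.1 [ 0.4325 -0.0276  0.1   ]
bar front z.1 [ 0.4805 -0.0321  0.1   ]
bar front z.1 [ 0.5324 -0.0381  0.1   ]
bar rear z.1 [ 0.4313 -0.0377  0.1   ]
bar rear z.1 [ 0.4798 -0.0428  0.1   ]
bar rear z.1 [ 0.5325 -0.0492  0.1   ]
tab z.115 [ 0.4183 -0.112   0.115 ] z.089 [ 0.4136 -0.1167  0.089 ]
tab z.115 [ 0.4403 -0.1123  0.115 ] z.089 [ 0.4376 -0.117   0.089 ]
tab z.115 [ 0.418  -0.1198  0.115 ] z.089 [ 0.4132 -0.1252  0.089 ]
tab z.115 [ 0.4401 -0.1211  0.115 ] z.089 [ 0.4373 -0.1267  0.089 ]
```

```bash
cat >> h.py <<'E'
O=np.array([.4757,.0057,0]);YAW=-5.4;c_,s_=np.cos(np.radians(YAW)),np.sin(np.radians(YAW))
RS=np.array([[c_,-s_,0],[s_,c_,0],[0,0,1]])
W=lambda x,y,z:O+RS@np.array([x,y,z])      # shaker -> world
def st():
    q=r.sense();return dict(clock=round(q["clock"],2),pos=np.round(q["tcp_pos"],4),sh=np.round(RS.T@(np.array(q["tcp_pos"])-O),4),F=np.round(RS.T@np.array(q["contact_force"]),2),op=round(q["opening"],4),gf=round(q["gripper_force"],1))
E
python3 - <<'E'
from h import *
b=[.469,.3045]
r.reach([*b,.34],[180,0,60]);r.servo_line([*b,.208],speed=.12);print(st())
r.grab(15);print(st())
r.servo_line([*b,.212],speed=.05);r.servo_line([*b,.36]);print(st())
r.reach(W(.018,.062,.36),[180,0,90+YAW]);print(st())
s=r.snapshot("scene")["frame"][140:260,180:340];cv2.imwrite("pics/s2.png",cv2.resize(s,None,fx=4,fy=4,interpolation=cv2.INTER_CUBIC)[:,:,::-1])
E
```

```text
{'clock': 7.13, 'pos': array([0.4693, 0.3047, 0.2091]), 'sh': array([-0.0345,  0.297 ,  0.2091]), 'F': array([-0.25, -0.04, -0.16]), 'op': 0.0877, 'gf': 0.0}
{'clock': 7.87, 'pos': array([0.4689, 0.3046, 0.208 ]), 'sh': array([-0.0349,  0.2969,  0.208 ]), 'F': array([-2.14, -0.02,  0.93]), 'op': 0.0448, 'gf': 15.0}
{'clock': 9.25, 'pos': array([0.4689, 0.3044, 0.3586]), 'sh': array([-0.0349,  0.2968,  0.3586]), 'F': array([-0.08, -0.14, -1.19]), 'op': 0.0447, 'gf': 15.0}
{'clock': 10.2, 'pos': array([0.4995, 0.0662, 0.3595]), 'sh': array([0.018 , 0.0624, 0.3595]), 'F': array([-0.43,  0.14, -1.13]), 'op': 0.045, 'gf': 15.0}
```

View pics/s2.png

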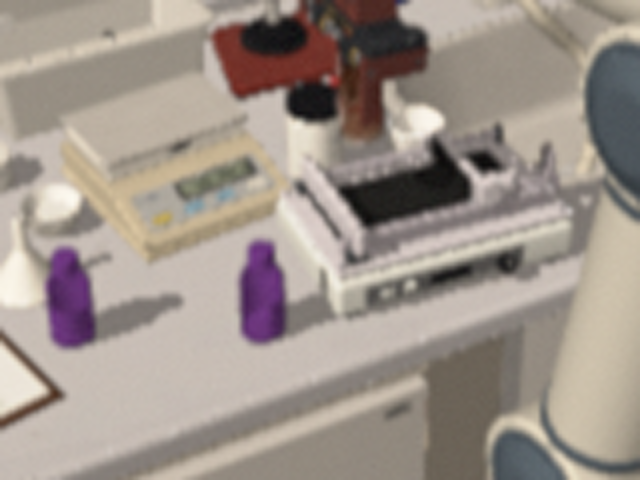

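The amber bottle is in the grip (crop (360,110)), and the purple ones stand undisturbed. Lowering it by feel.

Run:
```python
from h import *
r.servo_line(W(.018,.062,.230),speed=.12);r.wait(.15);f0=st();print(f0)
z=.230
while z>.2215:
    z-=.001;r.servo_line(W(.018,.062,z),speed=.02);q=st()
    if q["F"][2]-f0["F"][2]>1.5: break
print(z,q)
r.let_go();print(st())
r.servo_line(W(.018,.062,.36),speed=.2)
s=r.snapshot("wrist");cv2.imwrite("pics/w5.png",s["frame"][:,:,::-1]);import pickle;pickle.dump(s,open("w5.pkl","wb"))
for c,t in blobs(redmask(s["frame"])): print(c,t,(RS.T@(onz(s,c,.167,True)-O)).round(4))
print(st())
```

```text
{'clock': 11.63, 'pos': array([0.4983, 0.0663, 0.2439]), 'sh': array([0.0167, 0.0625, 0.2439]), 'F': array([-41.59,  -5.53,  76.14]), 'op': 0.0448, 'gf': 48.6}
0.229 {'clock': 11.88, 'pos': array([0.4982, 0.0663, 0.2439]), 'sh': array([0.0167, 0.0625, 0.2439]), 'F': array([-43.31,  -6.48,  81.35]), 'op': 0.0452, 'gf': 49.9}
{'clock': 12.28, 'pos': array([0.5023, 0.0657, 0.2444]), 'sh': array([0.0208, 0.0623, 0.2444]), 'F': array([-10.59,  -3.84,  63.54]), 'op': 0.0609, 'gf': 40.7}
[258.07181329 226.95631358] [ 236  203   45   49 1671] [0.0175 0.0676 0.167 ]
{'clock': 13.14, 'pos': array([0.4993, 0.0658, 0.3575]), 'sh': array([0.0179, 0.062 , 0.3575]), 'F': array([ 0.22,  0.47, -0.54]), 'op': 0.0877, 'gf': 0.0}
```

View pics/w5.png

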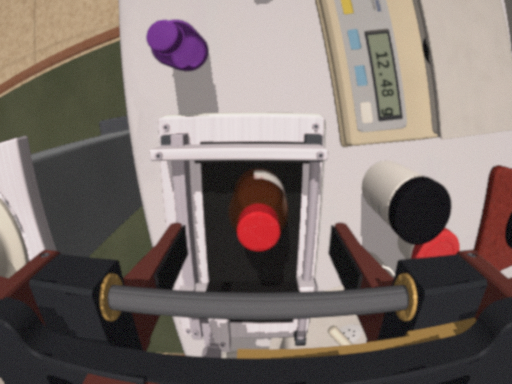

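I made an arithmetic slip: on the mat the TCP should stop at 0.270, so the bottle slid up in the fingers. It appears to stand, with its cap at (258,227). I check by triangulating the cap and looking at the body from the side.

Run:
```python
from h import *;import pickle
r.reach(W(.018,-.06,.40),[180,0,90+YAW]); s5=r.snapshot("wrist");print(st())
V=[("wrist",pickle.load(open("w5.pkl","rb"))),("wrist2",s5)]
for n in("scene","top"): V.append((n,r.snapshot(n)))
cs=[]
for n,s in V:
    for c,t in blobs(redmask(s["frame"])):
        p=RS.T@(onz(s,c,.165,n[0]=="w")-O)
        if abs(p[0]-.018)<.03 and abs(p[1]-.065)<.03: print(n,c.round(1),t[4],p.round(4));cs.append((s,c,n[0]=="w"))
A=np.zeros((3,3));b=np.zeros(3)
for s,c,w in cs:
    o,d=ray(s,c,w);d/=np.linalg.norm(d);M=np.eye(3)-np.outer(d,d);A+=M;b+=M@o
X=np.linalg.solve(A,b);print("cap",(RS.T@(X-O)).round(4))
a=cv2.resize(s5["frame"][40:240,170:330],(480,600),interpolation=cv2.INTER_CUBIC)
k=V[2][1]["frame"][160:220,235:325];k=cv2.resize(k,(300,200),interpolation=cv2.INTER_CUBIC)
o=np.zeros((600,800,3),np.uint8);o[:,:480]=a;o[:200,490:790]=k
cv2.imwrite("pics/c6.png",o[:,:,::-1]);pickle.dump(s5,open("w6.pkl","wb"))
```

```text
{'clock': 13.77, 'pos': array([ 0.4881, -0.0554,  0.3986]), 'sh': array([ 0.0181, -0.0597,  0.3986]), 'F': array([-0.05,  0.07, -0.22]), 'op': 0.088, 'gf': 0.0}
wrist [258.1 227. ] 1671 [0.0175 0.0667 0.165 ]
wrist2 [257.2  46.1] 1184 [0.0175 0.062  0.165 ]
top [261.6 208. ] 59 [0.018  0.0626 0.165 ]
cap [0.0178 0.0631 0.1576]
```

View pics/c6.png

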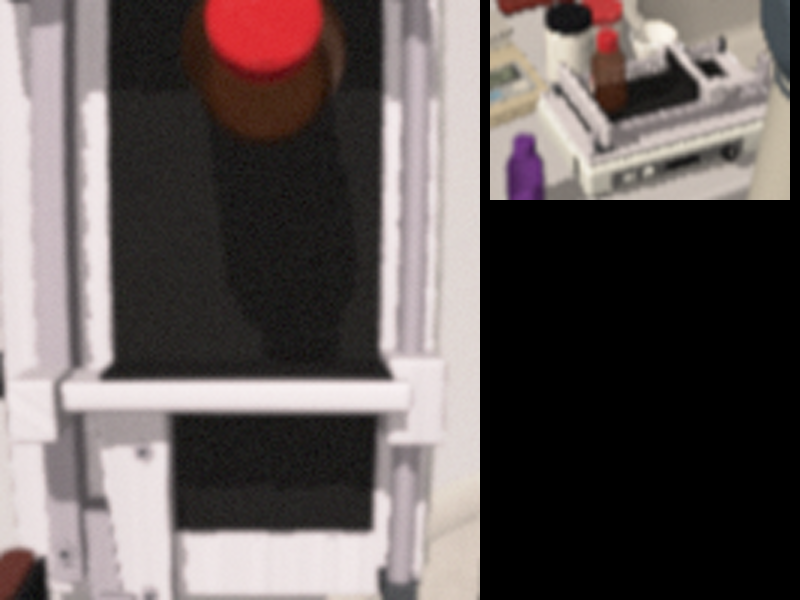

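Upright at y' ≈ 0.063, let go and clear; the bar back is visible and unobstructed. Now pushing the bar with closed fingers, tool tilted 15° so that the gripper body stays clear of the cap.

```bash
cat >> h.py <<'E'
from scipy.spatial.transform import Rotation as Ro
def tip(x,y,z,p):   # TCP pose putting the front lower fingertip edge at shaker-frame point
    e=[180,p,90+YAW];return W(x,y,z)-Ro.from_euler("xyz",e,degrees=True).as_matrix()@np.array([.010,0,.182]),e
E
python3 - <<'E'
from h import *
r.grab(10)
r.reach(*tip(.018,-.078,.17,-15));r.servo_line(tip(.018,-.078,.086,-15)[0],speed=.15);r.wait(.1)
q0=st();print(q0);f0=q0["F"][1];y=-.078;log=[]
while y<.048:
    h=.002 if y<.022 else .0006
    y+=h;r.servo_line(tip(.018,y,.086,-15)[0],speed=.05 if y<.022 else .025);q=st();f=f0-q["F"][1];log.append((round(y,4),round(f,1)))
    if f>(12 if y<.022 else 8.5): break
print(log[::4],log[-6:]);print(y,q)
E
```

```text
{'clock': 16.39, 'pos': array([ 0.4814, -0.13  ,  0.2611]), 'sh': array([ 0.0185, -0.1346,  0.2611]), 'F': array([ 0.11, -0.32,  0.53]), 'op': 0.0003, 'gf': 0.0}
[(-0.076, np.float64(-1.0)), (-0.068, np.float64(-1.0)), (-0.06, np.float64(-0.1)), (-0.052, np.float64(0.1)), (-0.044, np.float64(2.5)), (-0.036, np.float64(3.0)), (-0.028, np.float64(3.5)), (-0.02, np.float64(2.9)), (-0.012, np.float64(3.1)), (-0.004, np.float64(2.3)), (0.004, np.float64(2.8)), (0.012, np.float64(2.7)), (0.02, np.float64(2.8)), (0.0238, np.float64(3.5)), (0.0262, np.float64(3.3)), (0.0286, np.float64(4.1)), (0.031, np.float64(4.2)), (0.0334, np.float64(3.5)), (0.0358, np.float64(9.6))] [(0.0328, np.float64(3.6)), (0.0334, np.float64(3.5)), (0.034, np.float64(4.2)), (0.0346, np.float64(5.6)), (0.0352, np.float64(7.0)), (0.0358, np.float64(9.6))]
0.03580000000000008 {'clock': 34.64, 'pos': array([ 0.4916, -0.0177,  0.2593]), 'sh': array([ 0.018 , -0.0218,  0.2593]), 'F': array([ 2.06, -9.9 ,  0.59]), 'op': 0.0008, 'gf': 4.4}
```

Bar closed (steep rise at tip y' 0.0358, as expected). Now the wedge tab, expected at y' ≈ -0.045, with fewer and cheaper steps for the clock.

Run:
```python
from h import *
T=lambda *a:tip(*a,-15)
r.servo_line(T(.018,.024,.086)[0],speed=.1);r.servo_line(T(.018,.022,.15)[0],speed=.2)
r.reach(*T(-.035,-.062,.15));r.servo_line(T(-.035,-.062,.099)[0],speed=.15)
q=st();print(q);f0=q["F"][1];y=-.062;log=[];f=pf=0
while y<.01:
    if f<3.2: h=.0018
    else: h=float(np.clip((13.3-f)/max((f-pf)/hl,3000)*.8,.0002,.0006))
    y+=h;r.servo_line(T(-.035,y,.099)[0],speed=.05);q=st();pf,hl=f,h;f=f0-q["F"][1];log.append((round(y*1e3,2),round(float(f),1)))
    if f>=12.4 or q["clock"]>56: break
r.wait(.1);q=st();print(log);print(q,f0-q["F"][1])
```

```text
{'clock': 36.35, 'pos': array([ 0.43  , -0.1086,  0.272 ]), 'sh': array([-0.0348, -0.1181,  0.272 ]), 'F': array([-0.43, -0.3 ,  0.19]), 'op': 0.0005, 'gf': 0.0}
[(-60.2, -0.4), (-58.4, -0.5), (-56.6, 0.7), (-54.8, -0.9), (-53.0, -0.0), (-51.2, 0.5), (-49.4, 0.1), (-47.6, 0.3), (-45.8, 0.6), (-44.0, 2.0), (-42.2, 2.2), (-40.4, 3.6), (-39.8, 3.7), (-39.2, 3.6), (-38.6, 3.7), (-38.0, 3.9), (-37.4, 3.8), (-36.8, 3.7), (-36.2, 4.4), (-35.6, 4.6), (-35.0, 4.4), (-34.4, 5.5), (-33.8, 4.3), (-33.2, 4.5), (-32.6, 4.7), (-32.0, 4.8), (-31.4, 4.7), (-30.8, 4.0), (-30.2, 4.3), (-29.6, 4.3), (-29.0, 4.0), (-28.4, 4.0), (-27.8, 4.6), (-27.2, 4.6), (-26.6, 4.3), (-26.0, 5.3), (-25.4, 5.0), (-24.8, 4.5), (-24.2, 4.1), (-23.6, 3.7), (-23.0, 5.2), (-22.4, 3.9), (-21.8, 4.4), (-21.2, 5.3), (-20.6, 4.5), (-20.0, 5.5), (-19.4, 6.8), (-18.8, 7.6), (-18.2, 9.0), (-17.6, 11.1), (-17.12, 12.9)]
{'clock': 49.2, 'pos': array([ 0.4334, -0.066 ,  0.2721]), 'sh': array([-0.0354, -0.0754,  0.2721]), 'F': array([ -6.01, -12.31,   1.53]), 'op': 0.0005, 'gf': 6.5} 12.01
```

It bit at about 26 mm of travel, and the push is now 12 N. One small nudge more, then back off and look.

Run:
```python
from h import *;import pickle
T=lambda *a:tip(*a,-15)
r.servo_line(T(-.035,-.0167,.099)[0],speed=.05);print(st())
r.servo_line(T(-.035,-.040,.099)[0],speed=.1);r.servo_line(T(-.035,-.06,.20)[0],speed=.2)
r.reach(W(.0,-.06,.42),[180,0,90+YAW]);r.wait(.2);print(st())
s=r.snapshot("wrist")
for c,t in blobs(redmask(s["frame"])): print(c.round(1),t,(RS.T@(onz(s,c,.165,True)-O)).round(4))
cv2.imwrite("pics/w7.png",cv2.resize(s["frame"][20:270,140:380],None,fx=2.4,fy=2.4,interpolation=cv2.INTER_CUBIC)[:,:,::-1])
```

```text
{'clock': 49.45, 'pos': array([ 0.4334, -0.0658,  0.2722]), 'sh': array([-0.0354, -0.0752,  0.2722]), 'F': array([ -6.2 , -14.61,   2.79]), 'op': 0.0004, 'gf': 7.1}
{'clock': 51.08, 'pos': array([ 0.4697, -0.0549,  0.4179]), 'sh': array([-3.000e-04, -6.090e-02,  4.179e-01]), 'F': array([-0.54, -0.33,  0.2 ]), 'op': 0.0006, 'gf': 0.0}
[281.6  39.6] [264  24  37  34 908] [0.0173 0.071  0.165 ]
```

View pics/w7.png

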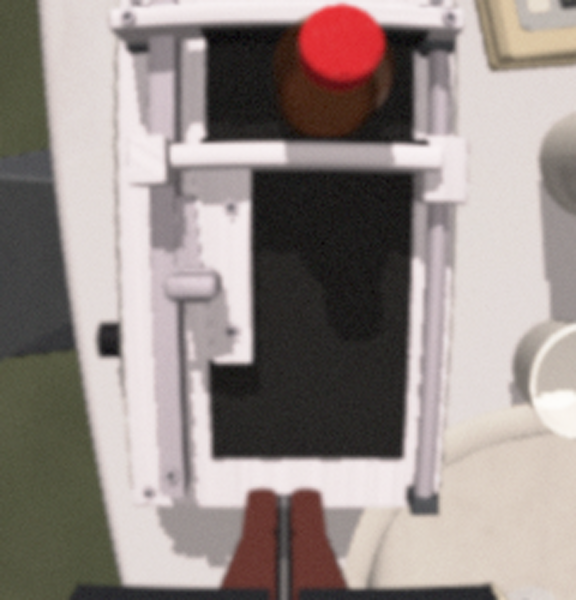

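The bottle stands between the rail and the bar (cap at crop (342,45), y' ≈ 0.071). The wedge tab has moved forward to crop (190,285), and the robot is clear.

```bash
python3 -c "
from station import r
print(r.hand_in())"
```

```text
the job is handed in; nothing more can be done
None
```

The job is handed in with the bottle upright against the end pad, the bar closed on it and the wedge jammed with about 14.5 N, at about 51 s of the 64 allowed; while setting the bottle down, a height slip of mine pressed the gripper down with up to about 80 N upward at the wrist (limit 120), and no verdict was returned.

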